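# Index the bench magnifier over the sea-urchin dish

## Task

The bench magnifier's arm is locked by a spring pin in the middle hole of its index plate. Hook a fingertip through the pull ring on the pin, lift it to free the arm, swing the arm one hole so that the lens comes over the round dish with the sea-urchin shell, and let the pin spring fully home in that hole, then withdraw. Work from inside the ring only, do not pinch or grip it from outside, and leave the dishes and everything else on the bench where they stand.

Things in the scene. Friction and masses are not known exactly. Their poses are not given: they have to be found in the camera images.
- stand: magnifier stand, bolted to the bench: a 170 x 130 mm foot, 14 mm high, a column and two struts under the plate. Origin on the bench on the arm's pivot axis; z up, x from the index plate (robot's side) towards the lens (far side). All heights here are above the bench.
- index_plate: fixed index plate on the column, 125 x 225 x 12 mm (x, y, z), origin under its centre, 75 mm on the stand's -x side of the pivot and 68 mm up; its top is 80 mm up. Five through holes, 12 mm in diameter, lie on a circle of 115 mm radius about the pivot, at arm angles -48, -24, 0, 24 and 48 degrees (48 mm from hole to hole). Axes as the stand.
- swing_arm (a joint): arm angle about the vertical pivot, rad: 0 = pin in the middle hole (start), positive counter-clockwise from above; next holes at +0.419 and -0.419, stops at +-0.87. Ring and lens are at opposite ends: at a positive angle the ring is on the stand's -y side, the lens on its +y side. Friction 0.12 N m (1 N at the ring): it stays where left. Pinned, it has 2 mm of play each way at the pin.
- pin (a joint): lift of the spring pin, m: 0 fully home, tip 10 mm deep in the hole; clear of the plate above 0.010; upper stop 0.022. The spring pulls down with 4 N at home, 6.5 N at the stop. 8 mm shank, round tip: let down within 4 mm of a hole's centre it drops in; elsewhere it rides on the plate at 0.010 and drops in when the arm is pushed over a hole.
- ring_center (a point): centre of the upright steel pull ring on the pin, 115 mm from the pivot axis, 147 mm up with the pin home; rises and swings with it, does not tilt or turn in the arm. Clear round opening 52 mm; outside 76 mm. Its x axis is level and runs straight through the opening, away from the robot, towards the pivot; y is in the ring's plane, z up. Nothing stands above or before it.
- ring_rim: thick outer rim of the pull ring, 58 to 76 mm in diameter, 9 mm thick (the inner lip is 6 mm); origin (ring centre) and axes as ring_center. It is the outside of the ring: fingers should not press on it with more than a touch. Its lowest point is 109 mm up; the arm's bar below it, 30 mm wide, has its top 95 mm up.
- lens_center (a point): centre of the magnifier lens, 82 mm in diameter in a black hoop of 96 mm, at the far end of the swing arm, 155 mm from the pivot axis; 89 mm up, its underside 84 mm up.
- pivot (a point): point on the vertical pivot axis of the arm, 89 mm up; fixed, axes as stand. A black cap 40 mm in diameter on the axis reaches 115 mm up.
- round_dish: round white dish, 90 mm in diameter, 16 mm high, with one domed, ribbed terracotta-coloured sea-urchin shell 48 mm wide in it (top 36 mm above the bench); loose; origin under its centre, on the bench. It stands where the lens comes to be at one of the two neighbouring holes, on either side of the lens as it starts.
- square_dish: square white dish, 80 x 80 x 16 mm, with three pebbles; loose; origin under its centre. It stands at the other neighbouring hole's place.
- sample_jar: bystander: small glass jar with a white cap, 48 mm in diameter, 62 mm high, beside the stand; origin under its centre.
- small_tin: bystander: bare metal tin, 56 mm in diameter, 50 mm high, on the stand's other side; origin under its centre.
- scrub_brush: bystander: small brush 150 mm long lying on the bench; origin under its middle.
- counter_tool: bystander: hand tally counter, 60 x 45 mm, 40 mm high; origin under its centre.
- beaker: bystander: clear open beaker, 70 mm in diameter, 85 mm high; origin under its centre.
- wash_bottle: bystander: white bottle with a blue cap, 64 mm in diameter, 150 mm high; origin under its centre.
- blue_box: bystander: closed blue storage box, 85 x 125 x 50 mm; origin under its centre.
Not all that is in view belongs to the job. What is meant by the round_dish is not turquoise, and is the larger of those in its own colour.

How it is judged:
By the outcome, as a careful person would: the job done as asked, in the order asked, and still so for the second after the job is handed in, with the robot touching nothing.
It also fails if it takes over 45 s, if anything falls off the work surface, if the arm or the gripper's body presses on something with over 40 N, if the wrist force passes 120 N, or if a joint passes its speed limit or range.

## Robot

A 6-joint arm with a two-finger parallel gripper is mounted at the origin on the work surface. World frame = base frame: x ahead of the robot, y to its left, z up, the work surface at z = 0. Lengths are in m, angles in rad, forces in N, time in s.
With the tool pointing down it reaches from about 0.3 to 1 m from the base axis. Payload 5.1 kg.
Tool frame: the origin (TCP) lies midway between the tips of the shut fingers; the grasp point (between the pads) lies pinch_z behind it (pinch_z is the distance from the TCP to the grasp point, in m); z points along the fingers, y is the direction in which the jaws open and shut (so a half turn about z gives the same grasp; the last joint's range is limited). The gripper opens to 95 mm and grips with 3 to 60 N. Pads are 20 mm wide; open, the fingers measure 119 mm over their backs; the gripper's body (75 mm by 180 mm) begins 59 mm behind the grasp point.
Start: joints at [-1.302, 0.124, 1.65, -0, 1.367, -0.083], TCP at [0.224, -0.61, 0.192] pointing down, gripper open.
Joint ranges: [-2.61, 2.61], [-1.02, 2.33], [0.03, 2.71], [-1.35, 4.49], [0.32, 2.68], [-2.91, 2.91]. Speed limits (rad/s): [2.57, 2.57, 3.14, 3.14, 3.14, 3.14].

## Interface

Orientations are given as a rotation vector (axis times angle).
In Python, from rig import sense, capture, close_job, pinch_z gives the robot as it stands.
- The arm moves only by the tool jog_arm, never from a script. Its argument "motion" is a list that holds one entry, the list of rows, each a list of 7 numbers: the shift along the tool's x, y, z in mm, then the turn, a rotation vector about the tool's x, y, z in rad, then the finger opening in mm, from 0 to 95.1. In form: [[[x, y, z, wx, wy, wz, grip], ...]]. A call has 1 to 10 rows; each row is the pose to reach, as a shift and turn from the pose commanded when the call began, along the tool's axes at that moment; what a row does not reach only later rows make up. A row lasts 1/8 s, in which the tool goes at most 62.5 mm and 10.7 degrees, less where a joint would pass 70% of its speed; a pose out of reach is approached as far as the arm can. A call with a gripper value outside its range is refused whole. The fingers move at their own pace and stop on an object; "newtons" is the grip in N (left out, the last holds). Time passes only in rows, so rows that repeat a pose let the fingers close. It gives the time, the measured TCP pose, the force and the opening at its end, in the units of the state.
- sense(): the state, without advancing time (a new reading comes with each control period).
- capture(name): name is "side" or "top" or "wrist"; returns a dict with "pixels" (400x640x3 uint8, red, green, blue), "range_z" (400x640 float32, m along the optical axis (not along the pixel's ray), 0 where there is no reading), "mtx" (3x3 intrinsics, pixels), "rvec" (rotation vector, rad) and "tvec" (3), from world to camera coordinates, as OpenCV has them; the wrist camera has in their place "T_tool_cam" (4x4, takes a point from camera to tool coordinates, whose origin is the TCP and whose axes are the flange's). Camera axes: x right, y down, z forward; pixel columns grow to the right and rows downward; lengths in m; the calibration is good to about 2 mm. A picture is of the moment at which its call begins: read the wrist's pose just before it.
- close_job(): hands the job in, once; it reports no verdict.
The state is a dict: "clock": time; "qpos": joint angles; "qd": joint speeds; "effort": joint torques, N m; "tool_pos": TCP position; "tcp_rot": TCP orientation; "wrist_force": force on the tool from outside, world axes, zero at the start; "wrist_torque": the same for the moment, N m; "finger_gap": opening from 0.0 (shut) to 1.0 (fully open).
Only numpy, scipy, OpenCV 4.12 (cv2) and the standard library are available. Lean on these libraries where they do the work, as an engineer would, in place of code of your own. Each camera call takes 0.05 s, during which the arm holds its last target. There are 200 camera calls.

## Working session

There is one attempt and no reset: what is moved stays moved. The work goes in short steps, Python scripts to look and compute and a tool call to move; the robot and the scene stay as the last step left them, time stands still between calls to the robot, and variables do not carry over. Pictures are saved under pics/ and viewed, about 8 in all and at most 12, crops included, and the job is handed in when it is done.

Besides the shell and the picture viewer there is one more tool, called as a command line: name --argument value ..., lists and objects as JSON in quotes. jog_arm: Moves the arm, as the interface text tells. Its arguments: {"type":"object","properties":{"motion":{"type":"array"},"newtons":{"type":"number"}},"required":["motion"]}

```bash
mkdir -p pics
cat > h.py <<'E'
import numpy as np,cv2
from rig import sense,capture,close_job,pinch_z
from scipy.spatial.transform import Rotation as R
def cloud(c):
    d=c["range_z"];v,u=np.mgrid[:400,:640];K=np.array(c["mtx"])
    P=np.dstack([(u-K[0,2])/K[0,0]*d,(v-K[1,2])/K[1,1]*d,d])
    if "rvec" in c:
        M=cv2.Rodrigues(np.array(c["rvec"],float))[0];return (P-np.array(c["tvec"]).ravel())@M
    s=c["s"];T=np.array(c["T_tool_cam"]);P=P@T[:3,:3].T+T[:3,3]
    return P@R.from_rotvec(s["tcp_rot"]).as_matrix().T+np.array(s["tool_pos"])
def cap(n,f):
    s=sense();c=capture(n);c["s"]=s;cv2.imwrite(f"pics/{f}.png",c["pixels"][...,::-1]);np.savez(f"{f}.npz",P=cloud(c),px=c["pixels"],d=c["range_z"]);return c
E
python3 - <<'E'
from h import *
print(sense(),pinch_z)
for n in("top","side"):
    c=cap(n,n+"0");print(n,c["mtx"],c["rvec"],c["tvec"])
a=[cv2.imread(f"pics/{n}0.png") for n in("top","side")]
E
```

```text
{'clock': 0.0, 'qpos': array([-1.30162000e+00,  1.24523196e-01,  1.65163924e+00,  4.89165093e-06,
        1.36747385e+00, -8.26022697e-02]), 'qd': array([ 4.84595238e-05,  1.18542878e-04,  4.62858940e-04,  9.54142040e-04,
       -1.88790264e-04, -4.16420150e-04]), 'effort': array([-8.73339577e-04, -4.17601919e+01, -3.59932208e+01,  7.74368271e-02,
        4.92410827e-02, -1.75446112e-04]), 'tool_pos': array([ 0.22376361, -0.60955836,  0.19069592]), 'tcp_rot': array([-3.09111849e+00, -5.49370113e-01,  2.91348324e-04]), 'wrist_force': array([-0.13570952,  0.05069387, -0.16969573]), 'wrist_torque': array([ 0.05639284,  0.03135097, -0.01221644]), 'finger_gap': 1.0041984349526607} 0.0188
top [[477.29027041   0.         322.61256232]
 [  0.         477.29027041 196.08839005]
 [  0.           0.           1.        ]] [ 2.13395515 -2.17422055  0.1224359 ] [-0.0236796   0.58772695  1.351918  ]
side [[387.2967561    0.         321.89577783]
 [  0.         387.2967561  203.29763975]
 [  0.           0.           1.        ]] [ 0.77669401 -2.33705813  1.3386135 ] [0.45953673 0.28705963 0.96920021]
```

View pics/top0.png

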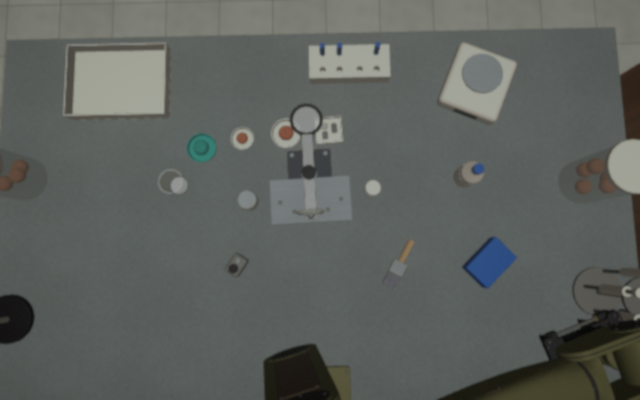

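View pics/side0.png

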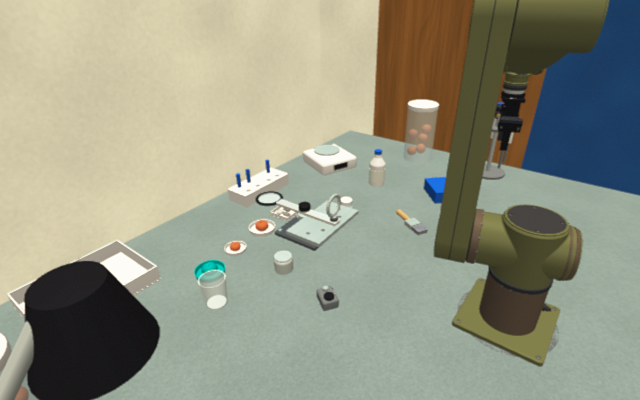

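Top view: ring near (310,212), pivot cap (308,172), lens (306,119). The larger white round dish is at (286,133), on the lens's left (+y), and the square dish is at (329,130). So the arm must swing to a positive angle, with the ring moving to −y. Next I'll measure.

Run:
```python
from h import *
for n in("top0","side0"):
    z=np.load(n+".npz");P=z["P"];px=z["px"].astype(int)
    roi=(P[...,0]>.35)&(P[...,0]<1.1)&(abs(P[...,1])<.3)&(z["d"]>0)
    print(n)
    m=roi&(P[...,2]>.118)&(P[...,2]<.2);q=P[m]; print("ring?",len(q),q.min(0),q.max(0),np.median(q,0))
    m=roi&(P[...,2]>.072)&(P[...,2]<.086);q=P[m];
    r=cv2.minAreaRect((q[:,:2]*1000).astype(np.float32)); print("plate",len(q),r)
    m=roi&(px.max(2)<45)&(P[...,2]>.07)&(P[...,2]<.125); q=P[m]
    cap=q[q[:,2]>.108];print("cap",len(cap),cap.mean(0) if len(cap) else'')
    h=q[(q[:,2]<.1)];
    if len(h):
        print("hoop",len(h),h.min(0),h.max(0),h.mean(0))
z=np.load("top0.npz");P=z["P"]
for u,v in[(308,172),(306,119),(286,133),(310,212),(329,130),(247,200),(373,187)]:print(u,v,P[v,u])
im=cv2.resize(cv2.imread("pics/top0.png")[95:235,240:400],None,fx=4,fy=4,interpolation=cv2.INTER_CUBIC);im=cv2.convertScaleAbs(im,alpha=1.8);cv2.imwrite("pics/topc.png",im)
```

```text
top0
ring? 141 [ 0.52553475 -0.03847007  0.11801942] [0.66135825 0.03580998 0.18724875] [5.30660312e-01 1.61322313e-05 1.70065420e-01]
plate 2981 ((761.0092163085938, -35.95661926269531), (243.37191772460938, 554.9400024414062), 79.22398376464844)
cap 0 
side0
ring? 160 [ 0.52514168 -0.03651132  0.11831773] [0.53661141 0.03876597 0.18467873] [0.5301016  0.00434927 0.15129179]
plate 1387 ((765.6925048828125, -30.804351806640625), (247.07676696777344, 562.2356567382812), 80.29241943359375)
cap 56 [0.6401409  0.00965018 0.11295082]
hoop 20 [ 0.63251543 -0.02040718  0.0877629 ] [0.8327488  0.06123513 0.09960875] [0.77776589 0.04145503 0.09177456]
308 172 [0.6446829  0.00372127 0.11771167]
306 119 [0.80157105 0.00809961 0.09426985]
286 133 [0.77853931 0.07063317 0.03090502]
310 212 [ 0.52850946 -0.00231214  0.18005859]
329 130 [ 0.79261019 -0.05739951  0.00234106]
247 200 [0.57818011 0.18295458 0.05099174]
373 187 [ 0.6077503  -0.17951699  0.05903486]
```

View pics/topc.png

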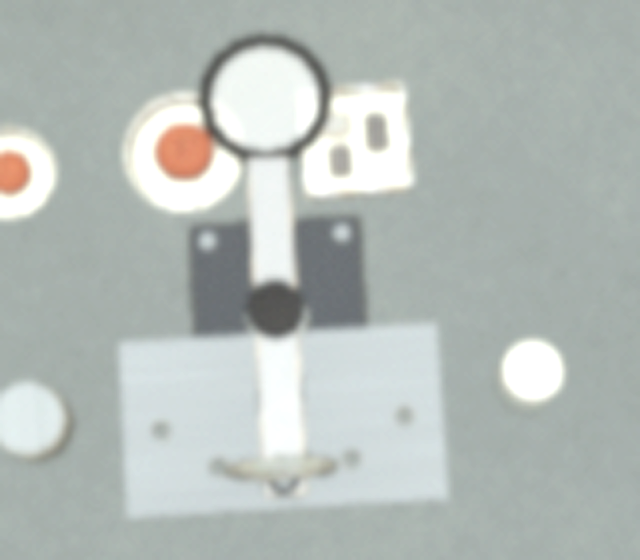

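jog_arm --motion '[[[0, 0, -60, 0, 0, 0, 0], [0, 0, -120, 0, 0, 0.1, 0], [0, 0, -180, -0.15, 0.1, 0.2, 0], [0, 0, -240, -0.3, 0.2, 0.2, 0], [0, 0, -240, -0.4, 0.3, 0.2, 0]]]'

```text
clock: 0.72
tool_pos: [0.2245, -0.6112, 0.4419]
tcp_rot: [2.73, 0.205, 0.517]
wrist_force: [0.8, 0.1, -0.2]
finger_gap: 0.528
```

Run:
```python
from h import *
s=sense();print(s["qpos"].round(4),s["tool_pos"].round(4),s["tcp_rot"].round(4),s["clock"],s["finger_gap"])
for n in("top0","side0"):
    P=np.load(n+".npz")["P"]
    m=(abs(P[...,0]-.531)<.02)&(abs(P[...,1])<.045)&(P[...,2]>.118)&(P[...,2]<.2);q=P[m]
    f=cv2.fitLine(q[:,:2].astype(np.float32),cv2.DIST_HUBER,0,.01,.01).ravel()
    print("ring line",f,np.degrees(np.arctan(-f[0]/f[1])),q[:,1].min(),q[:,1].max(),q[:,2].max())
# plate corners from crop -> pixels
z=np.load("top0.npz");P=z["P"]
for u,v in[(127,517),(448,498),(119,343),(437,323)]:
    # inward nudge for depth
    x=240+u/4;y=95+v/4;yy=int(y+(-3 if v>400 else 3));xx=int(x+(3 if u<200 else -3));print(P[yy,xx])
```

```text
[-1.4705 -0.2057  1.626   0.3608  1.3526 -0.0624] [ 0.2245 -0.6112  0.4419] [2.7298 0.2054 0.5172] 0.725 0.5281981009526383
ring line [ 3.0630283e-02 -9.9953079e-01  5.3014797e-01 -7.5188436e-04] 1.7552605 -0.038470065821137565 0.03580997863026623 0.18724874671436406
ring line [ 0.02112883 -0.9997768   0.53015685  0.00480422] 1.2106825 -0.03651131689557271 0.03876596533865637 0.18467873458708606
[0.51414737 0.10235816 0.0797638 ]
[ 0.52438054 -0.10792872  0.07765345]
[0.62154273 0.10720247 0.08157135]
[ 0.63159335 -0.10191779  0.08234914]
```

jog_arm --motion '[[[0, 0, -40, 0, 0.1, 0.1, 0], [0, 0, -80, -0.1, 0.25, 0.2, 0], [30, 60, -80, -0.2, 0.4, 0.2, 0], [60, 100, -80, -0.2, 0.5, 0.2, 0], [60, 100, -80, -0.2, 0.5, 0.2, 0]]]'

```text
clock: 1.35
tool_pos: [0.2572, -0.6691, 0.5542]
tcp_rot: [2.415, -0.011, 1.203]
wrist_force: [-0.4, 0.4, 0.5]
finger_gap: 0.025
```

```bash
cat > kin.py <<'E'
from h import *
from scipy.optimize import least_squares
def E(s,a):return R.from_euler(s,a)
def fk(q,p):
    h,a1,a,b,bp,t,o=p
    r=E('z',q[0]);x=r.apply([a1,0,h]);r=r*E('y',q[1]);x=x+r.apply([0,0,a]);r=r*E('y',q[2]);el=x;x=x+r.apply([bp,0,b])
    r=r*E('z',q[3])*E('y',q[4])*E('z',q[5]);return x+r.apply([0,0,t]),r*E('z',o),el,x
E
python3 - <<'E'
from kin import *
s=sense();print(s["qpos"].tolist(),s["tool_pos"],s["tcp_rot"])
D=[([-1.30162,.124523,1.651639,0,1.367474,-.0826],[.22376,-.60956,.190696],[-3.0911,-.54937,.00029]),
([-1.4705,-.2057,1.626,.3608,1.3526,-.0624],[.2245,-.6112,.4419],[2.7298,.2054,.5172]),(s["qpos"],s["tool_pos"],s["tcp_rot"])]
def f(p):
    o=[]
    for q,x,w in D:
        X,r,_,_=fk(q,p);o+=list(X-x)+list(.3*(r.inv()*R.from_rotvec(w)).as_rotvec())
    return o
for o0 in(0,1.57,-1.57,3.1):
    r=least_squares(f,[.35,0,.5,.5,0,.25,o0]);print(r.cost,r.x.round(4),np.abs(r.fun).max())
E
```

```text
[-1.6349698613730963, -0.1504966079708529, 1.5725727187204008, 0.9413293288108375, 1.3114331391628637, -0.11255457303601286] [ 0.25722892 -0.66906833  0.55417586] [ 2.41502725 -0.01094232  1.20340971]
0.0020008768918230624 [ 0.2247  0.051   0.3817  0.5424 -0.0912  0.3914  1.5708] 0.0516675592504732
0.002000876891822976 [ 0.2247  0.051   0.3817  0.5424 -0.0912  0.3914  1.5708] 0.051667559274357705
0.002000876891823068 [ 0.2247  0.051   0.3817  0.5424 -0.0912  0.3914  1.5708] 0.0516675601603451
0.0020008768918229913 [ 0.2247  0.051   0.3817  0.5424 -0.0912  0.3914  1.5708] 0.051667559274357705
```

```bash
cat > kin.py <<'E'
from h import *
from scipy.optimize import least_squares
def E(s,a):return R.from_euler(s,a)
def fk(q,p):
    h,a1,a,b,bp,t,ys,tx,ty=p
    r=E('z',q[0]);x=r.apply([a1,ys,h]);r=r*E('y',q[1]);x=x+r.apply([0,0,a]);r=r*E('y',q[2]);el=x;x=x+r.apply([bp,0,b])
    r=r*E('z',q[3])*E('y',q[4]);w=x;x=x+r.apply([tx,ty,0]);r=r*E('z',q[5]);return x+r.apply([0,0,t]),r*E('z',np.pi/2),el,w
D=[([-1.30162,.124523,1.651639,0,1.367474,-.0826],[.22376,-.60956,.190696],[-3.0911,-.54937,.00029]),
([-1.4705,-.2057,1.626,.3608,1.3526,-.0624],[.2245,-.6112,.4419],[2.7298,.2054,.5172]),
([-1.6349698613730963, -0.1504966079708529, 1.5725727187204008, 0.9413293288108375, 1.3114331391628637, -0.11255457303601286],[ 0.25722892,-0.66906833,0.55417586],[ 2.41502725,-0.01094232,1.20340971])]
def fit():
    f=lambda p:sum([list(fk(q,p)[0]-x) for q,x,w in D],[])+list(1e-3*np.array(p)[[1,4,6,7,8]])
    return least_squares(f,[.35,0,.5,.5,0,.25,0,0,0])
E
python3 - <<'E'
from kin import *
r=fit();print(r.x.round(4),np.abs(r.fun).max())
for q,x,w in D:print((fk(q,r.x)[1].inv()*R.from_rotvec(w)).as_rotvec(),fk(q,r.x)[0]-x)
s=sense();print(s["clock"],s["qpos"],s["tool_pos"],s["tcp_rot"])
E
```

```text
[ 2.231e-01 -0.000e+00  4.529e-01  6.065e-01  4.260e-02  3.164e-01
  5.400e-02 -6.500e-03 -4.000e-04] 5.3973506815785885e-05
[ 1.76713604e-05  8.82830966e-06 -3.27619425e-06] [ 6.65319268e-07  5.43593855e-08 -5.17188273e-09]
[ 3.07298194e-05  4.05718177e-05 -5.20748844e-05] [-1.08968068e-06 -7.78845179e-07 -2.26658586e-07]
[-4.71404012e-09 -1.64384609e-09 -2.56502634e-09] [5.02116785e-07 7.60265348e-07 2.31372672e-07]
1.35 [-1.63496986 -0.15049661  1.57257272  0.94132933  1.31143314 -0.11255457] [ 0.25722892 -0.66906833  0.55417586] [ 2.41502725 -0.01094232  1.20340971]
```

```bash
cat >> kin.py <<'E'
PAR=fit().x
lo=np.array([-2.61,-1.02,.03,-1.35,.32,-2.91]);hi=np.array([2.61,2.33,2.71,4.49,2.68,2.91])
def ik(pos,rot,q0):
    f=lambda q:np.r_[fk(q,PAR)[0]-pos,.3*(fk(q,PAR)[1].inv()*rot).as_rotvec()]
    r=least_squares(f,np.clip(q0,lo+.01,hi-.01),bounds=(lo,hi),max_nfev=60);return r.x,np.abs(r.fun).max()
PIV=np.array([.645,.004]);YAW=.037
def ring(th,lift=0):
    a=YAW+th;return np.array([PIV[0]-.115*np.cos(a),PIV[1]-.115*np.sin(a),.147+lift])
def tool(yaw,tilt,flip=0): # z along yaw, tilted down; y horizontal
    z=np.array([np.cos(yaw)*np.cos(tilt),np.sin(yaw)*np.cos(tilt),-np.sin(tilt)]);y=np.array([-np.sin(yaw),np.cos(yaw),0])*(1-2*flip)
    return R.from_matrix(np.c_[np.cross(y,z),y,z])
E
python3 - <<'E'
from kin import *
rng=np.random.default_rng(0)
for tilt in(20,30,40,50):
  for yaw in(-40,-20,2,20,40):
    T=tool(np.radians(yaw),np.radians(tilt));best=None;S=[]
    for fl in(0,1):
     T=tool(np.radians(yaw),np.radians(tilt),fl)
     for k in range(14):
      q,e=ik(ring(0)+T.apply([0,0,.015]),T,rng.uniform(lo,hi))
      if e<1e-4:
        mar=np.minimum(q-lo,hi-q).min()
        if mar>.05 and not any(np.abs(q-s[1]).max()<.1 for s in S):S.append((mar,q,fl))
    for m,q,fl in sorted(S,key=lambda s:-s[0])[:3]:print(tilt,yaw,fl,round(m,2),q.round(2),"el",fk(q,PAR)[2].round(2),"w",fk(q,PAR)[3].round(2))
E
```

```text
20 -20 1 0.07 [ 0.14 -0.48  2.64  4.33  0.49 -2.53] el [-0.21  0.02  0.63] w [0.26 0.09 0.25]
20 -20 0 0.07 [ 0.14 -0.48  2.64  4.33  0.49  0.61] el [-0.21  0.02  0.63] w [0.26 0.09 0.25]
20 20 1 0.07 [-0.53 -0.47  2.64  1.64  0.81 -0.49] el [-0.15  0.15  0.63] w [ 0.26 -0.09  0.25]
20 20 0 0.07 [-0.53 -0.47  2.64  1.64  0.81  2.65] el [-0.15  0.15  0.63] w [ 0.26 -0.09  0.25]
20 40 1 0.26 [-0.67 -0.21  2.45  1.41  1.2  -0.61] el [-0.04  0.1   0.67] w [ 0.31 -0.18  0.25]
20 40 0 0.26 [-0.67 -0.21  2.45  1.41  1.2   2.53] el [-0.04  0.1   0.67] w [ 0.31 -0.18  0.25]
30 20 1 0.13 [-0.47 -0.53  2.58  1.3   0.72 -0.14] el [-0.18  0.15  0.61] w [ 0.28 -0.08  0.3 ]
30 40 1 0.29 [-0.61 -0.29  2.42  1.22  1.1  -0.4 ] el [-0.08  0.12  0.66] w [ 0.33 -0.16  0.3 ]
30 40 0 0.17 [-0.61 -0.29  2.42  1.22  1.1   2.74] el [-0.08  0.12  0.66] w [ 0.33 -0.16  0.3 ]
40 -40 0 0.32 [ 0.25 -0.34  2.37 -1.03  0.81  0.01] el [-0.16  0.02  0.65] w [0.35 0.14 0.34]
40 -20 0 0.14 [ 0.07 -0.53  2.5  -0.77  0.46 -0.58] el [-0.23  0.04  0.61] w [0.31 0.07 0.34]
40 -20 1 0.14 [ 0.07 -0.53  2.5  -0.77  0.46  2.57] 
[... 575 characters left out ...]
.16  0.03  0.65] w [0.38 0.12 0.38]
50 -20 0 0.28 [ 0.03 -0.48  2.41 -0.43  0.6  -0.91] el [-0.21  0.05  0.62] w [0.34 0.06 0.37]
50 -20 1 0.28 [ 0.03 -0.48  2.41 -0.43  0.6   2.23] el [-0.21  0.05  0.62] w [0.34 0.06 0.37]
50 2 1 0.25 [-0.18 -0.54  2.44  0.25  0.57  1.19] el [-0.22  0.09  0.61] w [ 0.33 -0.    0.37]
50 2 0 0.25 [-0.18 -0.54  2.44  0.25  0.57 -1.95] el [-0.22  0.09  0.61] w [ 0.33 -0.    0.37]
50 20 1 0.31 [-0.33 -0.48  2.4   0.64  0.75  0.52] el [-0.18  0.12  0.62] w [ 0.34 -0.06  0.38]
50 20 0 0.29 [-0.33 -0.48  2.4   0.64  0.75 -2.62] el [-0.18  0.12  0.62] w [ 0.34 -0.06  0.38]
50 40 1 0.4 [-0.44 -0.34  2.31  0.77  1.    0.06] el [-0.11  0.11  0.65] w [ 0.38 -0.12  0.38]
```

```bash
cat >> kin.py <<'E'
def rel(pos,rot,p0,r0):  # row numbers from commanded pose p0,r0
    return (r0.inv().apply(np.array(pos)-p0)*1000).round(1),(r0.inv()*rot).as_rotvec().round(4)
E
python3 - <<'E'
from kin import *
s=sense();p0=s["tool_pos"];r0=R.from_rotvec(s["tcp_rot"])
T=tool(np.radians(22),np.radians(32),1)
tp=ring(0)+T.apply([0,0,-.11]);print(tp,ring(0))
print(rel(tp,T,p0,r0))
q=np.array(s["qpos"])
for k in range(1,7):
    f=k/6;q,e=ik(p0+f*(tp-p0),r0*R.from_rotvec(f*(r0.inv()*T).as_rotvec()),q);print(q.round(2),e)
for th,l,d in[(0,0,.022),(0,.024,.022),(.2,.024,.022),(.42,.024,.022),(.46,.024,.022),(.42,0,.022),(.42,0,-.11)]:
    q,e=ik(ring(th,l)+T.apply([0,0,d]),T,q);print(th,q.round(2),e)
E
```

```text
[ 0.44358609 -0.03519931  0.20529112] [ 5.30078709e-01 -2.54029217e-04  1.47000000e-01]
(array([ -33. , -742.3,   78.8]), array([ 0.7032,  0.1601, -0.0087]))
[-1.6  -0.31  1.79  0.96  1.37 -0.14] 9.111461408278784e-10
[-1.55 -0.47  1.99  0.96  1.42 -0.15] 6.733062940522672e-09
[-1.47 -0.63  2.18  0.97  1.46 -0.13] 1.234568003383174e-13
[-1.33 -0.78  2.36  0.97  1.45 -0.08] 6.015027122219239e-11
[-1.13 -0.92  2.52  0.99  1.39  0.01] 6.31401353368145e-08
[-0.83 -0.97  2.65  1.01  1.21  0.1 ] 2.3752549371813814e-09
0 [-0.46 -0.49  2.54  1.25  0.73 -0.12] 8.521228472835316e-10
0 [-0.46 -0.54  2.53  1.19  0.76 -0.03] 9.28368493191556e-13
0.2 [-0.52 -0.5   2.5   1.2   0.8  -0.08] 4.884981308350689e-15
0.42 [-0.57 -0.44  2.47  1.21  0.83 -0.13] 7.543110469576675e-09
0.46 [-0.58 -0.43  2.46  1.21  0.84 -0.14] 7.105427357601002e-15
0.42 [-0.57 -0.39  2.48  1.27  0.81 -0.21] 1.2212453270876722e-14
0.42 [-0.91 -0.78  2.57  1.05  1.23 -0.04] 3.2069842864634876e-09
```

Run:
```python
from kin import *
s=sense();p0=s["tool_pos"];r0=R.from_rotvec(s["tcp_rot"])
T=tool(np.radians(26),np.radians(33),1)
tp=ring(0)+T.apply([0,0,-.085]);print(tp,ring(0))
print(rel(tp,T,p0,r0))
q=np.array(s["qpos"])
for k in range(1,13):
    f=k/12;q,e=ik(p0+f*(tp-p0),r0*R.from_rotvec(f*(r0.inv()*T).as_rotvec()),q)
    if k%3==0:print(q.round(2),e)
```

```text
[ 0.46600638 -0.03150419  0.19329432] [ 5.30078709e-01 -2.54029217e-04  1.47000000e-01]
(array([ -27.5, -754.6,  100.7]), array([ 0.7586,  0.1568, -0.0555]))
[-1.57 -0.38  1.89  0.95  1.4  -0.16] 6.444844657949034e-13
[-1.43 -0.6   2.17  0.96  1.45 -0.15] 3.149075444852656e-11
[-1.18 -0.78  2.41  0.97  1.39 -0.07] 2.9297447551313026e-09
[-0.77 -0.79  2.58  1.04  1.16 -0.  ] 3.685789398688577e-09
```

jog_arm --motion '[[[-1, -50, 7, 0.051, 0.01, -0.004, 0], [-3, -110, 15, 0.11, 0.023, -0.008, 0], [-6, -170, 23, 0.171, 0.035, -0.012, 0], [-8, -230, 31, 0.231, 0.048, -0.017, 0], [-11, -290, 39, 0.292, 0.06, -0.021, 0], [-13, -350, 47, 0.352, 0.073, -0.026, 0], [-15, -410, 55, 0.412, 0.085, -0.03, 0], [-17, -470, 63, 0.473, 0.098, -0.035, 0], [-19, -530, 71, 0.533, 0.11, -0.039, 0], [-19, -530, 71, 0.533, 0.11, -0.039, 0]]]'

```text
clock: 2.6
tool_pos: [0.4042, -0.2172, 0.298]
tcp_rot: [-2.733, -0.442, -1.442]
wrist_force: [0.4, -0.9, 0.2]
finger_gap: 0.008
```

Run:
```python
from kin import *
s=sense();p0=s["tool_pos"];r0=R.from_rotvec(s["tcp_rot"]);print(p0,s["qpos"].round(3),fk(s["qpos"],PAR)[0]-p0)
T=tool(np.radians(26),np.radians(33),1)
print(rel(ring(0)+T.apply([0,0,-.085]),T,p0,r0))
```

```text
[ 0.40418205 -0.21722365  0.29798192] [-1.23  -0.758  2.379  0.961  1.412 -0.089] [ 0.00038693  0.0005733  -0.00054579]
(array([  -7.7, -174.1,  137.4]), array([ 0.2219,  0.0493, -0.014 ]))
```

jog_arm --motion '[[[-2, -44, 34, 0.055, 0.012, -0.004, 0], [-4, -88, 68, 0.11, 0.025, -0.007, 0], [-6, -132, 103, 0.166, 0.037, -0.011, 0], [-8, -174, 137, 0.222, 0.049, -0.014, 0], [-8, -174, 137, 0.222, 0.049, -0.014, 0], [-8, -174, 137, 0.222, 0.049, -0.014, 0]]]'

```text
clock: 3.35
tool_pos: [0.4672, -0.0371, 0.1981]
tcp_rot: [-2.526, -0.58, -1.376]
wrist_force: [-0.4, -0.4, 0.9]
finger_gap: 0.004
```

Run:
```python
from kin import *
s=sense();p0=s["tool_pos"];r0=R.from_rotvec(s["tcp_rot"]);print(s["clock"],p0,s["qpos"].round(3),r0.as_matrix()[:,2])
c=cap("wrist","w1");P=cloud(c)
m=(abs(P[...,0]-.53)<.03)&(abs(P[...,1])<.06)&(P[...,2]>.112)&(P[...,2]<.2)&(c["range_z"]>0);q=P[m];v,u=np.nonzero(m);print(len(q),q.min(0),q.max(0),np.median(q,0),u.min(),u.max(),v.min(),v.max())
f=cv2.fitLine(q[:,:2].astype(np.float32),cv2.DIST_HUBER,0,.01,.01).ravel();print(f)
```

```text
3.35 [ 0.46720904 -0.03707668  0.19814696] [-0.78  -0.79   2.576  1.034  1.165 -0.006] [ 0.75783021  0.36091667 -0.54353706]
1902 [ 0.52611323 -0.03924736  0.11300837] [0.53686844 0.03453358 0.1866106 ] [ 0.52947969 -0.00435604  0.15801371] 284 355 165 223
[ 3.5364598e-02 -9.9937445e-01  5.2929217e-01 -2.0884782e-04]
```

View pics/w1.png

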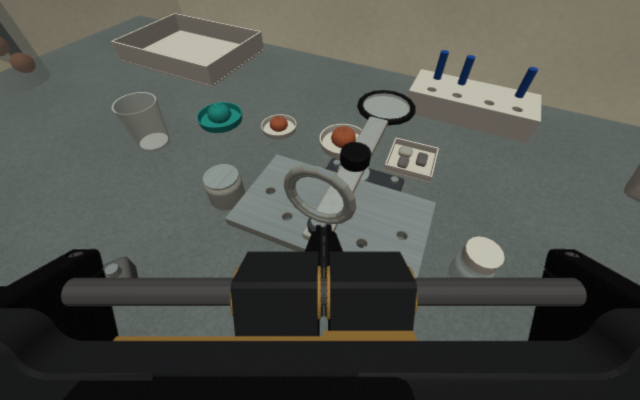

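Wrist view: the ring is at about (320,193), straight ahead of the shut fingertips at (322,230). Pin home and nothing in the way. Ring centre measures ≈ (0.5305, −0.0015, 0.147), which agrees with its given height.

```bash
sed -i 's/^PIV=.*/PIV=np.array([.6454,.0027]);YAW=.037/' kin.py
cat >> kin.py <<'E'
T=tool(np.radians(26),np.radians(33),1)
def plan(L):  # (th,lift,depth)
    s=sense();p0=s["tool_pos"];r0=R.from_rotvec(s["tcp_rot"]);print(s["clock"],p0.round(4),s["wrist_force"].round(2),s["qpos"].round(2))
    for th,l,d in L:print(th,l,d,*rel(ring(th,l)+T.apply([0,0,d]),T,p0,r0))
E
python3 -c "
from kin import *
plan([(0,0,-.085),(0,0,-.04),(0,0,0),(0,0,.022)])"
```

```text
3.4 [ 0.4673 -0.0377  0.1986] [-0.28  0.15 -0.14] [-0.78 -0.79  2.58  1.03  1.17 -0.01]
0 0 -0.085 [-3.7 -4.8  3.9] [ 0.009  -0.0016  0.0021]
0 0 -0.04 [-3.8 -5.2 48.9] [ 0.009  -0.0016  0.0021]
0 0 0 [-3.8 -5.6 88.9] [ 0.009  -0.0016  0.0021]
0 0 0.022 [ -3.9  -5.8 110.9] [ 0.009  -0.0016  0.0021]
```

jog_arm --motion '[[[-4, -5, 10, 0.009, -0.002, 0.002, 0], [-4, -5, 30, 0.009, -0.002, 0.002, 0], [-4, -5, 50, 0.009, -0.002, 0.002, 0], [-4, -5, 65, 0.009, -0.002, 0.002, 0], [-4, -5, 65, 0.009, -0.002, 0.002, 0], [-4, -5, 65, 0.009, -0.002, 0.002, 0]]]'

```text
clock: 4.15
tool_pos: [0.5118, -0.0094, 0.1582]
tcp_rot: [-2.519, -0.582, -1.365]
wrist_force: [-0.2, 0.4, 0.7]
finger_gap: 0.005
```

```bash
python3 -c "
from kin import *
plan([(0,0,0),(0,0,.022)])"
```

```text
4.15 [ 0.5118 -0.0094  0.1582] [-0.15  0.41  0.68] [-0.61 -0.6   2.55  1.12  0.95 -0.07]
0 0 0 [ 1.6  1.1 23. ] [-0.0025  0.0012 -0.0014]
0 0 0.022 [ 1.7  1.2 45. ] [-0.0025  0.0012 -0.0014]
```

jog_arm --motion '[[[1, 1, 12, 0, 0, 0, 0], [1.5, 1, 24, 0, 0, 0, 0], [1.5, 1, 36, 0, 0, 0, 0], [1.5, 1, 45, 0, 0, 0, 0], [1.5, 1, 45, 0, 0, 0, 0], [1.5, 1, 45, 0, 0, 0, 0]]]'

```text
clock: 4.9
tool_pos: [0.5468, 0.007, 0.1349]
tcp_rot: [-2.519, -0.582, -1.365]
wrist_force: [0.1, -0.3, -0.6]
finger_gap: 0.005
```

```bash
python3 -c "
from kin import *
plan([(0,0,.022),(0,.008,.022),(0,.016,.022),(0,.024,.022)])
c=cap('wrist','w2');a=cv2.resize(c['pixels'][130:330,200:440,::-1],None,fx=2.5,fy=2.5)
c=cap('side','s2');b=cv2.resize(c['pixels'][150:270,250:400,::-1],None,fx=2.5,fy=2.5)
cv2.imwrite('pics/c2.png',np.vstack([a[:290],np.pad(b,((0,0),(0,600-375),(0,0)))]))
"
```

```text
4.9 [0.5468 0.007  0.1349] [ 0.1  -0.34 -0.6 ] [-0.5  -0.45  2.51  1.21  0.82 -0.15]
0 0 0.022 [ 0.1  0.6 -0.1] [-0.003   0.001  -0.0011]
0 0.008 0.022 [ 6.8  0.5 -4.4] [-0.003   0.001  -0.0011]
0 0.016 0.022 [13.5  0.5 -8.8] [-0.003   0.001  -0.0011]
0 0.024 0.022 [ 20.2   0.5 -13.1] [-0.003   0.001  -0.0011]
```

View pics/c2.png

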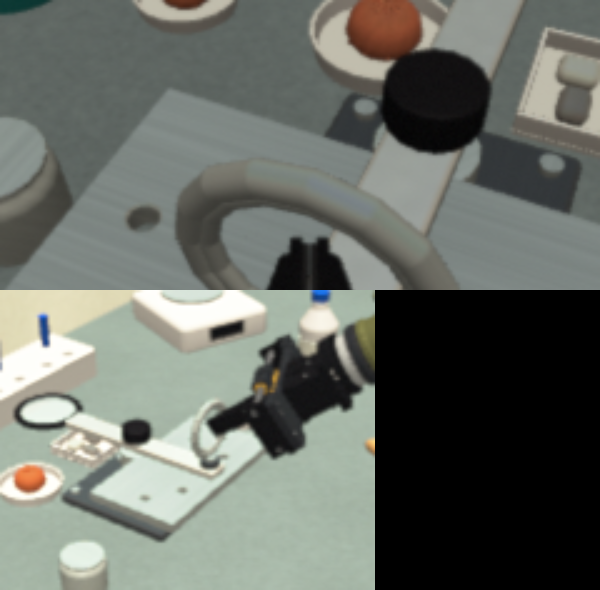

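Wrist crop: the fingertips at (310,250) are inside the ring opening, and the side crop shows them going into the ring. There is no contact force. Next I'll lift.

jog_arm --motion '[[[3.4, 0.5, -2.2, 0, 0, 0, 0], [6.8, 0.5, -4.4, 0, 0, 0, 0], [10.2, 0.5, -6.6, 0, 0, 0, 0], [11.7, 0.5, -7.6, 0, 0, 0, 0], [11.7, 0.5, -7.6, 0, 0, 0, 0], [11.7, 0.5, -7.6, 0, 0, 0, 0]]]'

```text
clock: 5.75
tool_pos: [0.5462, 0.0073, 0.1471]
tcp_rot: [-2.519, -0.583, -1.361]
wrist_force: [-4.2, 0.3, -5.0]
finger_gap: 0.002
```

```bash
python3 -c "
from kin import *
plan([(0,.014,.022),(0,.020,.022),(0,.024,.022),(0,.028,.022)])
"
```

```text
5.75 [0.5462 0.0073 0.1471] [-4.22  0.29 -5.03] [-0.5  -0.48  2.5   1.18  0.84 -0.11]
0 0.014 0.022 [ 1.8  1.1 -0.7] [-0.0049  0.0031 -0.0019]
0 0.02 0.022 [ 6.8  1.1 -4. ] [-0.0049  0.0031 -0.0019]
0 0.024 0.022 [10.2  1.  -6.2] [-0.0049  0.0031 -0.0019]
0 0.028 0.022 [13.5  1.  -8.4] [-0.0049  0.0031 -0.0019]
```

jog_arm --motion '[[[3.4, 0, -2.2, 0, 0, 0, 0], [6.8, 0, -4.4, 0, 0, 0, 0], [9.2, 0, -6, 0, 0, 0, 0], [9.2, 0, -6, 0, 0, 0, 0], [9.2, 0, -6, 0, 0, 0, 0]]]'

```text
clock: 6.38
tool_pos: [0.5465, 0.0073, 0.1589]
tcp_rot: [-2.519, -0.584, -1.362]
wrist_force: [-6.2, 0.4, -6.0]
finger_gap: 0.006
```

```bash
cat >> kin.py <<'E'
def ringlook(n):
    c=cap("wrist",n);P=cloud(c);m=(abs(P[...,0]-.535)<.04)&(P[...,1]>-.12)&(P[...,1]<.06)&(P[...,2]>.11)&(P[...,2]<.23)&(c["range_z"]>0)&(c["range_z"]>.1)
    v,u=np.nonzero(m)
    q=P[m];print(n,len(q),"min",q.min(0).round(4),"max",q.max(0).round(4),"px",u.min(),u.max(),v.min(),v.max());return c,P,m
E
python3 -c "
from kin import *
plan([(0,.025,.022)])
c,P,m=ringlook('w3')
for n in('side','top'):
  Q=cap(n,n+'3');Q=cloud(Q);k=(abs(Q[...,0]-.53)<.012)&(abs(Q[...,1])<.042)&(Q[...,2]>.1)&(Q[...,2]<.23);print(n,Q[k].min(0),Q[k].max(0))
cv2.imwrite('pics/c3.png',cv2.resize(c['pixels'][130:330,200:440,::-1],None,fx=2.5,fy=2.5))
"
```

```text
6.375 [0.5465 0.0073 0.1589] [-6.17  0.42 -6.02] [-0.5  -0.5   2.49  1.15  0.85 -0.07]
0 0.025 0.022 [ 1.   0.9 -0.5] [-0.0049  0.0025 -0.0011]
w3 3685 min [ 0.4951 -0.0996  0.1437] max [0.5366 0.0348 0.23  ] px 273 550 206 340
side [ 0.51863993 -0.03013989  0.10005986] [0.54163766 0.0385622  0.19755296]
top [ 0.51915348 -0.03855638  0.10015443] [0.53590544 0.03491086 0.20075303]
```

View pics/c3.png

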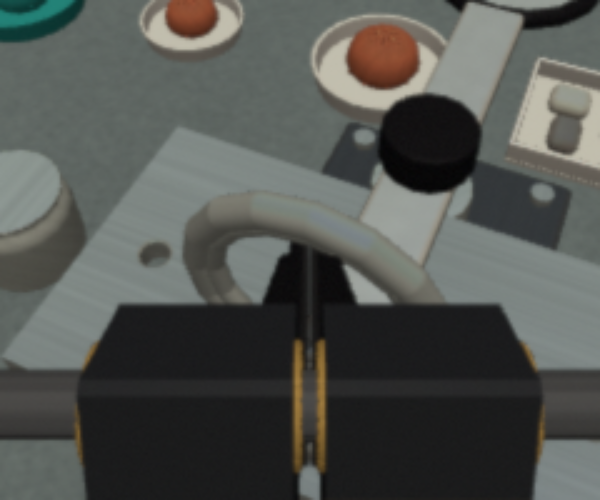

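The ring top rose about 13 mm in both fixed cameras, with 6 N on the finger. The wrist crop shows the finger still through the ring. I'll raise it 2 mm more, then swing.

```bash
python3 -c "
from kin import *
plan([(0,.027,.022)]+[(t,.027,.022) for t in(.05,.1,.16,.22,.28,.34,.38,.42)])
"
```

```text
6.525 [0.5465 0.0072 0.1589] [-4.78 -0.46 -6.39] [-0.5  -0.5   2.49  1.15  0.85 -0.07]
0 0.027 0.022 [ 2.7  0.9 -1.5] [-0.0048  0.0025 -0.0011]
0.05 0.027 0.022 [ 1.5  6.2 -3.4] [-0.0048  0.0025 -0.0011]
0.1 0.027 0.022 [ 0.5 11.6 -5. ] [-0.0048  0.0025 -0.0011]
0.16 0.027 0.022 [-0.6 18.2 -6.7] [-0.0048  0.0025 -0.0011]
0.22 0.027 0.022 [-1.4 24.9 -8. ] [-0.0048  0.0025 -0.0011]
0.28 0.027 0.022 [-2.  31.7 -9. ] [-0.0048  0.0025 -0.0011]
0.34 0.027 0.022 [-2.4 38.6 -9.7] [-0.0048  0.0025 -0.0011]
0.38 0.027 0.022 [-2.6 43.1 -9.9] [-0.0048  0.0025 -0.0011]
0.42 0.027 0.022 [ -2.6  47.7 -10. ] [-0.0048  0.0025 -0.0011]
```

jog_arm --motion '[[[2.7, 0.5, -1.6, 0, 0, 0, 0], [1.5, 6, -3.4, 0, 0, 0, 0], [0.5, 11.5, -5, 0, 0, 0, 0], [-0.6, 18, -6.7, 0, 0, 0, 0], [-1.4, 25, -8, 0, 0, 0, 0], [-2, 31.5, -9, 0, 0, 0, 0], [-2.4, 38.5, -9.7, 0, 0, 0, 0], [-2.4, 38.5, -9.7, 0, 0, 0, 0], [-2.4, 38.5, -9.7, 0, 0, 0, 0]]]'

```text
clock: 7.65
tool_pos: [0.556, -0.0326, 0.163]
tcp_rot: [-2.52, -0.581, -1.366]
wrist_force: [-0.6, -1.1, -5.6]
finger_gap: 0.006
```

```bash
cat >> kin.py <<'E'
def look(n):
    for k in("side","top"):
        c=cap(k,k+n);Q=cloud(c);px=c["pixels"].astype(int)
        dark=(px.max(2)<70)&(Q[...,0]>.72)&(Q[...,0]<.9)&(abs(Q[...,1])<.2)&(Q[...,2]>.06)&(Q[...,2]<.12)
        q=Q[dark]
        if len(q)>10:
            r=cv2.minEnclosingCircle((q[:,:2]*1000).astype(np.float32));print(k,"hoop",len(q),r,"th",np.arctan2(r[0][1]/1000-PIV[1],r[0][0]/1000-PIV[0])-YAW)
    return c
E
python3 -c "
from kin import *
plan([(t,.027,.022) for t in(.34,.38,.42)])
c,P,m=ringlook('w4');look('4')
t=cv2.imread('pics/top4.png')[95:235,240:400];w=cv2.imread('pics/w4.png')[130:330,200:440]
cv2.imwrite('pics/c4.png',np.hstack([cv2.convertScaleAbs(cv2.resize(t,(400,350),interpolation=cv2.INTER_CUBIC),alpha=1.6),cv2.resize(w,(400,350))]))
z=np.load('top0.npz');
"
```

```text
7.65 [ 0.556  -0.0326  0.163 ] [-0.57 -1.05 -5.63] [-0.59 -0.43  2.44  1.16  0.91 -0.14]
0.34 0.027 0.022 [-1.  -1.3  0.3] [-0.0018  0.0011 -0.0012]
0.38 0.027 0.022 [-1.2  3.2  0.1] [-0.0018  0.0011 -0.0012]
0.42 0.027 0.022 [-1.2  7.8 -0. ] [-0.0018  0.0011 -0.0012]
w4 3224 min [ 0.4951 -0.0747  0.1604] max [ 0.5554 -0.0059  0.2154] px 265 382 212 310
side hoop 49 ((786.8438110351562, 66.7943115234375), 45.6358757019043) th 0.38846479779292387
top hoop 137 ((790.9259033203125, 61.20985794067383), 46.375450134277344) th 0.3452792805096551
```

View pics/c4.png

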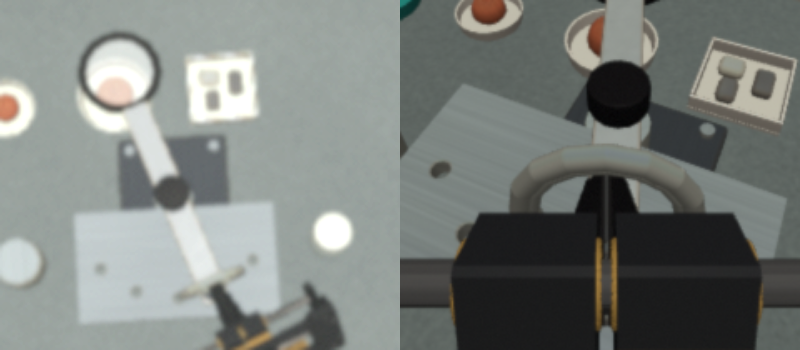

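Top crop: the arm has swung towards the round dish and the lens covers part of the shell. The ring is still up on the finger. I'll carry on to the hole.

jog_arm --motion '[[[-0.2, 4, -0.2, 0, 0, 0, 0], [-0.2, 8, -0.3, 0, 0, 0, 0], [-0.2, 9, -0.3, 0, 0, 0, 0], [-0.2, 9, -0.3, 0, 0, 0, 0], [-0.2, 9, -0.3, 0, 0, 0, 0]]]'

```text
clock: 8.43
tool_pos: [0.5592, -0.0403, 0.1626]
tcp_rot: [-2.519, -0.582, -1.364]
wrist_force: [-0.3, -1.0, -6.5]
finger_gap: 0.005
```

```bash
python3 -c "
from kin import *
plan([(t,l,.022) for t,l in[(.42,.027),(.42,.022),(.42,.017),(.42,.012),(.42,.004),(.42,0)]])
look('5')
for k in('side','top'):
    z=np.load(k+'0.npz');Q=z['P'];px=z['px'].astype(int)
    dark=(px.max(2)<70)&(Q[...,0]>.72)&(Q[...,0]<.9)&(abs(Q[...,1])<.2)&(Q[...,2]>.06)&(Q[...,2]<.12);r=cv2.minEnclosingCircle((Q[dark][:,:2]*1000).astype(np.float32));print(k,r)
    for n in('0','5'):
        z=np.load(k+n+'.npz');Q=z['P'];px=z['px'].astype(int)
        o=(px[...,0]-px[...,2]>60)&(Q[...,0]>.7)&(abs(Q[...,1]-.07)<.05)&(Q[...,2]<.1);print(n,'shell',o.sum(),Q[o].mean(0) if o.sum() else '')
"
```

```text
8.425 [ 0.5592 -0.0403  0.1626] [-0.28 -1.   -6.46] [-0.6  -0.41  2.43  1.16  0.92 -0.15]
0.42 0.027 0.022 [-0.6 -0.5  0.1] [-0.003   0.0015 -0.0013]
0.42 0.022 0.022 [-4.8 -0.5  2.8] [-0.003   0.0015 -0.0013]
0.42 0.017 0.022 [-9.  -0.5  5.6] [-0.003   0.0015 -0.0013]
0.42 0.012 0.022 [-13.1  -0.5   8.3] [-0.003   0.0015 -0.0013]
0.42 0.004 0.022 [-19.8  -0.4  12.7] [-0.003   0.0015 -0.0013]
0.42 0 0.022 [-23.2  -0.4  14.8] [-0.003   0.0015 -0.0013]
side hoop 47 ((781.5263671875, 77.2495346069336), 45.05995559692383) th 0.46403680034317535
top hoop 141 ((786.0951538085938, 71.76803588867188), 46.36165237426758) th 0.41934563832116717
side ((799.675048828125, 13.886543273925781), 47.45073699951172)
0 shell 117 [0.77617832 0.07991951 0.0240051 ]
5 shell 115 [0.775977   0.08008941 0.02432166]
top ((802.6795654296875, 8.963187217712402), 46.811763763427734)
0 shell 95 [0.7803858  0.07120448 0.03344909]
5 shell 0
```

The lens moved 65 mm, which gives an arm angle of about 0.42, and the shell hasn't moved. I'll lower the pin.

jog_arm --motion '[[[-3, 0, 2, 0, 0, 0, 0], [-6, 0, 4, 0, 0, 0, 0], [-9, 0, 6, 0, 0, 0, 0], [-12, 0, 8, 0, 0, 0, 0], [-15, 0, 10, 0, 0, 0, 0], [-18, 0, 12, 0, 0, 0, 0], [-21, 0, 13.7, 0, 0, 0, 0], [-23, 0, 15, 0, 0, 0, 0], [-23, 0, 15, 0, 0, 0, 0], [-23, 0, 15, 0, 0, 0, 0]]]'

```text
clock: 9.78
tool_pos: [0.5593, -0.0401, 0.1354]
tcp_rot: [-2.519, -0.582, -1.365]
wrist_force: [0.1, -1.0, 0.4]
finger_gap: 0.007
```

```bash
python3 -c "
from kin import *
plan([(.42,0,.022),(.42,0,-.02),(.42,0,-.085)])
ringlook('w6');look('6')
for n in('top','side'):
  Q=np.load(n+'6.npz')['P'];k=(abs(Q[...,0]-.541)<.014)&(abs(Q[...,1]+.047)<.042)&(Q[...,2]>.12)&(Q[...,2]<.23);q=Q[k];print(n,q.min(0),q.max(0))
t=cv2.imread('pics/side6.png')[150:270,250:400];w=cv2.imread('pics/w6.png')[130:330,200:440]
cv2.imwrite('pics/c6.png',np.hstack([cv2.resize(t,(400,350),interpolation=cv2.INTER_CUBIC),cv2.resize(w,(400,350))]))
"
```

```text
9.775 [ 0.5593 -0.0401  0.1354] [ 0.13 -1.05  0.37] [-0.6  -0.35  2.44  1.22  0.89 -0.23]
0.42 0 0.022 [-0.5 -0.4 -0.1] [-0.0033  0.0011 -0.0011]
0.42 0 -0.02 [ -0.6  -0.5 -42.1] [-0.0033  0.0011 -0.0011]
0.42 0 -0.085 [  -0.6   -0.7 -107.1] [-0.0033  0.0011 -0.0011]
w6 4082 min [ 0.496  -0.0826  0.1334] max [ 0.5609 -0.0153  0.1879] px 262 385 198 315
side hoop 47 ((781.4566650390625, 78.15895080566406), 45.800960540771484) th 0.46937883630984173
top hoop 143 ((785.5865478515625, 71.66407012939453), 46.55265426635742) th 0.4201828627563872
top [ 0.52703062 -0.0786985   0.12027936] [ 0.55477862 -0.01460676  0.18930982]
side [ 0.5271761  -0.0715015   0.12080059] [ 0.55498936 -0.01006076  0.18415291]
```

View pics/c6.png

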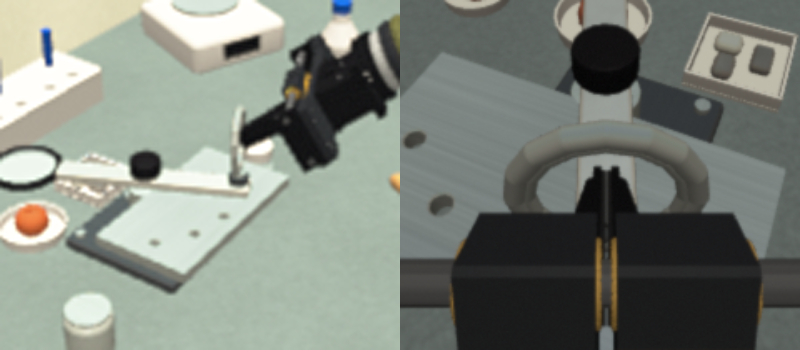

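The ring top is back at its home height: side 0.184 (0.185 at the start), wrist 0.188 (0.187). A pin riding on the plate would read +10 mm, so it has dropped in. The finger is free inside the ring, so I'll withdraw straight back.

jog_arm --motion '[[[0, 0, -12, 0, 0, 0, 0], [0, 0, -27, 0, 0, 0, 0], [0, 0, -45, 0, 0, 0, 0], [0, 0, -65, 0, 0, 0, 0], [0, 0, -85, 0, 0, 0, 0], [0, 0, -100, 0, 0, 0, 0], [0, 0, -100, 0, 0, 0, 0], [0, 0, -100, 0, 0, 0, 0]]]'

```text
clock: 10.92
tool_pos: [0.4839, -0.0772, 0.1896]
tcp_rot: [-2.519, -0.582, -1.364]
wrist_force: [-0.5, 0.9, -0.1]
finger_gap: 0.006
```

```bash
python3 -c "
from kin import *
plan([(.42,0,-.085)])
ringlook('w7');look('7')
for n in('top','side'):
  Q=np.load(n+'7.npz')['P'];k=(abs(Q[...,0]-.541)<.02)&(abs(Q[...,1]+.047)<.042)&(Q[...,2]>.12)&(Q[...,2]<.23);q=Q[k];print(n,q.min(0),q.max(0))
t=cv2.imread('pics/top7.png')[95:235,240:400];w=cv2.imread('pics/w7.png')[80:280,200:440]
cv2.imwrite('pics/c7.png',np.hstack([cv2.convertScaleAbs(cv2.resize(t,(400,350),interpolation=cv2.INTER_CUBIC),alpha=1.6),cv2.resize(w,(400,350))]))
a=cv2.imread('pics/top0.png').astype(int);b=cv2.imread('pics/top7.png').astype(int);d=(abs(a-b).max(2)>40).astype(np.uint8)
n,l,s,c=cv2.connectedComponentsWithStats(d);print([x[:].tolist() for x in s[1:] if x[4]>15])
"
```

```text
10.925 [ 0.4839 -0.0772  0.1896] [-0.5   0.88 -0.12] [-0.84 -0.61  2.5   1.06  1.17 -0.13]
0.42 0 -0.085 [-0.3 -0.7 -7.1] [-0.0031  0.0015 -0.0013]
w7 2188 min [ 0.5247 -0.0826  0.11  ] max [ 0.56   -0.015   0.1862] px 283 364 165 226
side hoop 49 ((780.8418579101562, 76.20585632324219), 45.44047164916992) th 0.46023023135508156
top hoop 141 ((786.4496459960938, 72.10696411132812), 46.65522384643555) th 0.42028730221537086
top [ 0.52447877 -0.08168175  0.12074271] [ 0.56069341 -0.01446709  0.18780439]
side [ 0.52417209 -0.07657802  0.12008202] [ 0.5605113  -0.01085069  0.18598865]
[[307, 105, 16, 29, 85], [268, 112, 20, 30, 88], [294, 113, 9, 18, 84], [274, 114, 24, 24, 259], [292, 146, 11, 23, 154], [304, 149, 10, 17, 103], [324, 234, 94, 166, 6905], [438, 313, 202, 87, 9205], [578, 320, 7, 4, 21], [280, 344, 49, 39, 1183], [230, 365, 34, 35, 636], [332, 366, 10, 12, 53], [315, 389, 23, 11, 146], [283, 392, 6, 5, 16], [285, 396, 18, 4, 44]]
```

View pics/c7.png

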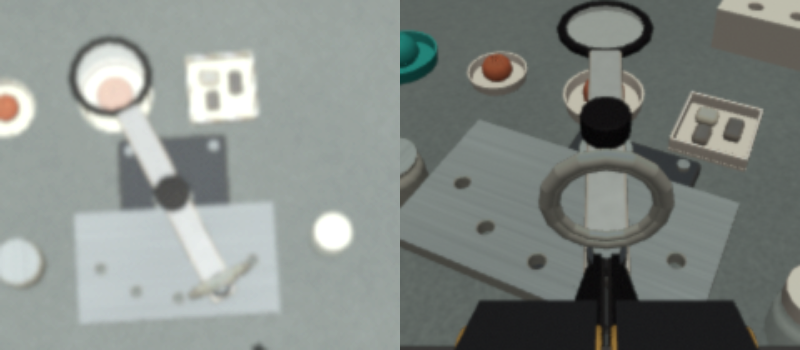

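The lens is over the round dish (its apparent offset is parallax). The middle hole is empty and the pin is home in the next one. The ring is free, the dishes haven't moved and the finger is clear. Handing in.

```bash
python3 -c "
from rig import *
print(close_job())"
```

```text
the job is handed in; nothing more can be done
None
```

The job is done and handed in at about 11 s of the 45 s allowed. I put the shut fingertips through the pull ring, lifted the pin about 15 mm, and swung the arm one hole, to about +0.42 rad. I then let the pin down and backed the fingers straight out.

**Last checks:**
- **Pin:** the ring top is back at its starting height within about 1–2 mm in all three cameras. A pin riding on the plate would read 10 mm high. The middle hole is empty.
- **Lens and dishes:** the lens is over the round dish with the sea-urchin shell. In the top view, the only differences near the stand are where the arm, lens and robot are, so the dishes stayed where they were.
- **Contact:** the fingers are clear of the ring, and the wrist force reads about 1 N, which is noise level. The highest reading I saw was about 9 N, during the lift.

**Disagreement:** the side camera's estimate of the final arm angle was 0.46 rad, against 0.42 from the top camera. The side view is offset, because measured as a change from the start it gave about 0.43 rad just before I let the pin down. The pin dropping in also fits the hole at +0.419.

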